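# Release the beam-block blade from its dock and hang it on the J-hook

## Robot

A 6-joint arm with a two-finger parallel gripper is mounted at the origin on a cart in front of the work surface, level with it; the furniture and walls round the work are solid. World frame = base frame: x ahead of the robot, y to its left, z up, the work surface at z = 0. Lengths are in m, angles in degrees, forces in N, time in s.
With the tool pointing down it reaches from about 0.275 to 0.725 m from the base axis. Payload 15.9 kg.
Tool frame: the origin (TCP) lies midway between the tips of the shut fingers; the grasp point (between the pads) lies 19 mm behind it (manip.grip_depth is the z of the grasp point in the tool frame, in m); z points along the fingers, x is the direction in which the jaws open and shut, and the axes are right-handed (so a half turn about z gives the same grasp; the last joint's range is limited). The gripper opens to 85 mm and grips with 20 to 120 N. Pads are 22 mm wide; open, the fingers measure 114 mm over their backs; the gripper's body (76 mm by 85 mm) begins 54 mm behind the grasp point. The pads swing forward as they close: fully open they stand 13 mm farther back than shut.
Start: joints at [-72.708, 12.198, -1.971, 75.831, 0, 90], TCP at [0.149, -0.477, 0.231] pointing down, gripper open.
Joint ranges: [-170.91, 170.91], [-42.67, 98.43], [-65.05, 77.54], [-120.47, 116.71], [-90, 82.35], [-180, 180]. Speed limits (degrees/s): [108.29, 108.29, 136.94, 147.25, 180, 180].

## Interface

Orientations are given as [roll, pitch, yaw] about the fixed x, y, z axes, in that order (R = Rz(yaw) Ry(pitch) Rx(roll)).
In Python, from bench import manip gives the robot as it stands.
- The arm moves only by the tool move_arm, never from a script. Its arguments are lists of equal length, an entry for each row: "delta_pos": the shift along the tool's x, y, z each as a share of 0.3 m, from -1 to 1, a list of three; "yaw": the turn about the tool's z as a share of 90 degrees, from -1 to 1. In form: {"delta_pos": [[tx, ty, tz], ...], "yaw": [yaw, ...]}. A call has 1 to 20 rows; each row is the pose to reach, as a shift and turn from the pose commanded when the call began, along the tool's axes at that moment; what a row does not reach only later rows make up. A row lasts 1/10 s, in which the tool goes at most 50 mm and 8.59 degrees, less where a joint would pass 70% of its speed; a pose out of reach is approached as far as the arm can. A call with a number of a shift or a turn outside -1 to 1 is refused whole. A call with a gripper value outside its range is refused whole. "jaw" is the finger opening in mm, from 0 to 85.4, set as the call begins (left out, the last holds). The fingers move at their own pace and stop on an object; "grip_force" is the grip in N (left out, the last holds). Time passes only in rows, so rows that repeat a pose let the fingers close. It gives the time, the measured TCP pose, the force and the opening at its end, in the units of the state.
- manip.read_state(): the state, without advancing time (a new reading comes with each control period).
- manip.capture(name): name is "side" or "top" or "wrist"; returns the picture (384x512x3 uint8, red, green, blue); there is no depth.
- manip.get_calibration(name): a dict with "fx", "fy", "cx", "cy" (pixels), "view" (4x4, takes a point from world to camera coordinates). Camera axes: x right, y down, z forward; pixel columns grow to the right and rows downward; lengths in m; the calibration is good to about 2 mm. A picture is of the moment at which its call begins: read the wrist's pose just before it. get_calibration takes no time and is no camera call; for the wrist camera it gives the pose at the moment of the call.
- manip.job_done(): hands the job in, once; it reports no verdict.
The state is a dict: "clock": time; "joint_positions": joint angles; "joint_vel": joint speeds; "effort": joint torques, N m; "tool_pos": TCP position; "eef_rot": TCP orientation; "ft_force": force on the tool from outside, world axes, zero at the start; "wrist_torque": the same for the moment, N m; "gripper_width": finger opening in m.
Only numpy, scipy, OpenCV 4.12 (cv2) and the standard library are available. Lean on these libraries where they do the work, as an engineer would, in place of code of your own. Each camera call takes 0.05 s, during which the arm holds its last target.

## Task

Take the beam-block blade out of its dock by pinching the two spring buttons at its head together, which frees its catches. Bring it sideways onto the hook of the stand so that the hook passes through the blade's window, then lower it into the throat so that it hangs there freely and still, and let go. Do not disturb the other things on the bench.

Things in the scene. Friction and masses are not known exactly. Their poses are not given: they have to be found in the camera images.
- blade: the loose beam-block blade: upright flat paddle 44 mm wide (y), 10 to 16 thick (x), 172 tall (z), about 0.22 kg, alike front and back; origin at the centre of its underside. Bottom up: metal plate with a dark disc, 0 to 60 mm; window open along x, 32 mm wide, from 60 mm to its roof, a shallow inverted V (113 mm at the middle, 105 at the sides); grey head up to 172 mm with a black button on each narrow side
- blade_center (a point): centre of the blade, half-way up: 86 mm above its underside; axes as the blade's
- blade_grip (a point): midway between the blade's two buttons, 158 mm above its underside; axes as the blade's. The button faces look to +y and -y, 14 mm wide (x), 24 mm tall, centred at this height; 58 mm apart when out, 46 mm when both are fully in. Pinch them from above along y: 2 N to start, 5 N for fully in; a firm grip (20 N or more) then carries the blade by them. Let go, they spring out
- blade_eye (a point): apex of the window's roof, mid-width of the blade, 113 mm above its underside and 45 mm below blade_grip; axes as the blade's. This rests in the hook. The window's sill is 53 mm lower
- button_left (a joint): travel of the button on the blade's +y side (m): 0 out, 0.006 fully in. The button carries a steel catch 112 to 120 mm above the blade's underside; below about 0.005 of travel the catch stays under the dock's lip and the blade cannot be lifted
- button_right (a joint): the same for the button on the blade's -y side
- dock_seat (a point): the spot where the blade's underside stands in the fixed dock, 10 mm above the bench; axes as the blade's there. Grey base 70 mm (x) by 104 mm (y), a foot pocket 16 mm deep, and two metal uprights beside the blade's narrow sides, 80 mm apart over their outsides, 18 mm wide in x; their tops, with lips over the catches, end 29 mm below blade_grip. The blade leaves straight up; 135 mm clears it
- hook_throat (a point): lowest point of the hook's seat, on top of the wire, 165 mm above the bench, where blade_eye comes to rest; z up. The J-hook of 8 mm round wire runs along this point's x and is open at its -x end, roughly towards the robot, where the tip turns up. Level seat from -14 to +16 mm in x; on the +x side the wire rises to 20 mm above the seat (level from +34 mm)
- stand: the fixed hook stand, axes as hook_throat; origin on the bench right below hook_throat. Dark base plate 80 mm (x, from -20 to +60 mm) by 90 mm (y), 12 mm thick; upright steel rod 13 mm thick at 46 mm on the +x side, 195 mm tall, with a black clamp that holds the hook
- hook_tip (a point): top of the upturned hook tip: 23 mm to the -x side of hook_throat and 16 mm above it
- tape: bystander: black roll of tape 62 x 60 x 19 mm, lying loose, origin at its underside
- driver: bystander: ball-end screwdriver 134 mm long, lying loose, origin at its underside
- carton: bystander: small shut brown carton 50 x 85 x 45 mm, loose on the bench, origin at its underside
There are look-alikes about, which are no part of the job. What is shaped like the stand but orange is not meant.

How it is judged (in metres and radians):
On the way, in this order (a step that is already met when the one before it is completed fails the run):
1. both buttons of the blade are pinched in while it still stands in the dock (value of joint each of button_left, button_right above 0.0045 m and distance between blade_center and dock_seat below 0.1 m), for 0.1 s.
2. the blade is lifted clear of the dock (z of blade_center in the frame of dock_seat above 0.17 m), for 0.1 s.
At the end, for the whole second after the job is handed in: The blade hangs on the hook by the roof of its window: the apex within 14 mm along the hook, 10 mm across it and -10 to +8 mm in height of the lowest point of the throat, upright within 0.2 rad, slower than 0.03 m/s, both buttons sprung out (x of blade_eye in the frame of hook_throat between -0.014 and 0.014 m and y of blade_eye in the frame of hook_throat between -0.01 and 0.01 m and z of blade_eye in the frame of hook_throat between -0.01 and 0.008 m and angle between blade_center's own z axis and vertical below 0.2 rad and value of joint each of button_left, button_right below 0.002 m and linear speed of blade below 0.03 m/s); the robot touches nothing.
It fails at once if a bystander (carton, tape or screwdriver) is moved by more than 20 mm (distance of any of carton, tape, driver from where it was at the start of the episode above 0.02 m).
It also fails if it takes over 45 s, if anything falls off the work surface, if the arm or the gripper's body presses on something with over 40 N, if the wrist force passes 120 N, or if a joint passes its speed limit or range.

## Working session

There is one attempt and no reset: what is moved stays moved. The work goes in short steps, Python scripts to look and compute and a tool call to move; the robot and the scene stay as the last step left them, time stands still between calls to the robot, and variables do not carry over. Pictures are saved under pics/ and viewed, and the job is handed in when it is done.

Besides the shell and the picture viewer there is one more tool, called after "Call:" in YAML: its name, and indented under it one key for each argument. move_arm: Moves the arm, as the interface text tells. Its arguments: {"type":"object","properties":{"delta_pos":{"type":"array","items":{"type":"array","items":{"type":"number"}}},"yaw":{"type":"array","items":{"type":"number"}},"jaw":{"type":"number"},"grip_force":{"type":"number"}},"required":["delta_pos","yaw"]}

```bash
ls; mkdir -p pics; python3 - <<'E'
from bench import manip
import cv2, numpy as np
s=manip.read_state(); print(s); print(manip.grip_depth)
for n in("side","top","wrist"):
    c=manip.get_calibration(n); print(n,c["fx"],c["cx"],c["cy"],np.round(c["view"],3).tolist())
    im=manip.capture(n); cv2.imwrite(f"pics/{n}0.png",im[:,:,::-1])
E
```

```text
pics
{'clock': 0.0, 'joint_positions': array([-7.27082372e+01,  1.22247511e+01, -2.00773494e+00,  7.58307654e+01,
       -6.90110223e-05,  9.00006746e+01]), 'joint_vel': array([-0.08805836,  0.02188657,  0.07444047, -0.06414319,  0.02750195,
       -0.06322804]), 'effort': array([ 6.51937837e-03, -6.86151266e+01,  4.87124383e+01,  1.70525088e-02,
        4.47265911e-04,  1.04686964e-05]), 'tool_pos': array([ 0.14851991, -0.47708538,  0.23082011]), 'eef_rot': array([ 1.79999930e+02,  6.32514518e-02, -7.27089118e+01]), 'ft_force': array([ 0.50553842, -0.64925512, -0.86969051]), 'wrist_torque': array([-0.01120695,  0.02493414,  0.02057404]), 'gripper_width': 0.08568204879818059}
-0.0187
side 414.3527390308895 257.11336274172584 190.43351479534002 [[0.973, -0.232, -0.006, -0.467], [-0.121, -0.488, -0.865, 0.156], [0.198, 0.842, -0.502, 0.898], [0.0, 0.0, 0.0, 1.0]]
top 379.7647490195835 255.63628735437646 193.4987471926454 [[0.025, -1.0, 0.018, -0.045], [-0.993, -0.027, -0.111, 0.498], [0.112, -0.015, -0.994, 0.999], [0.0, 0.0, 0.0, 1.0]]
wrist 277.72682426259615 254.6759236087797 191.2288568276386 [[0.297, -0.955, -0.002, -0.498], [-0.922, -0.288, 0.26, -0.036], [-0.249, -0.076, -0.966, 0.379], [0.0, 0.0, 0.0, 1.0]]
```

View pics/side0.png

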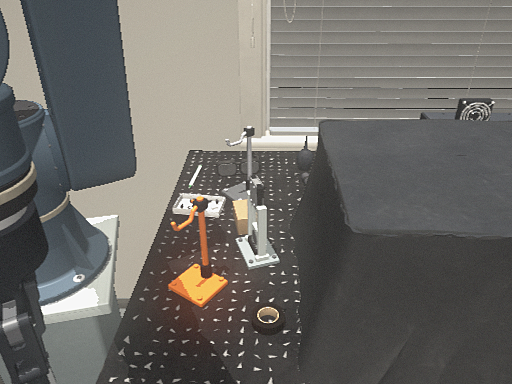

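View pics/top0.png

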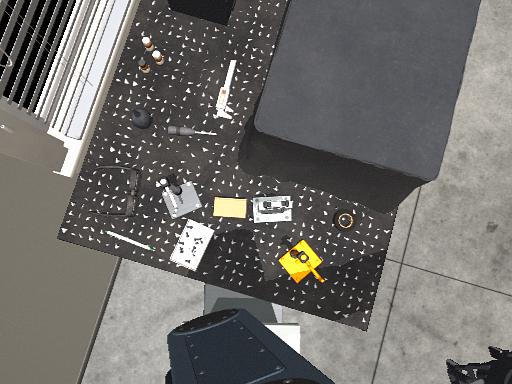

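View pics/wrist0.png

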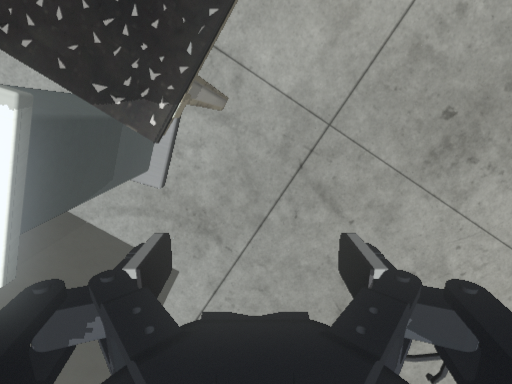

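```bash
python3 - <<'E'
import cv2
t=cv2.imread("pics/top0.png"); s=cv2.imread("pics/side0.png")
a=cv2.resize(t[165:245,150:360],None,fx=3.8,fy=3.8,interpolation=cv2.INTER_CUBIC)
b=cv2.resize(s[115:310,165:325],None,fx=3,fy=3,interpolation=cv2.INTER_CUBIC)
cv2.imwrite("pics/top0c.png",a);cv2.imwrite("pics/side0c.png",b)
E
```

```text
(no output)
```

View pics/top0c.png

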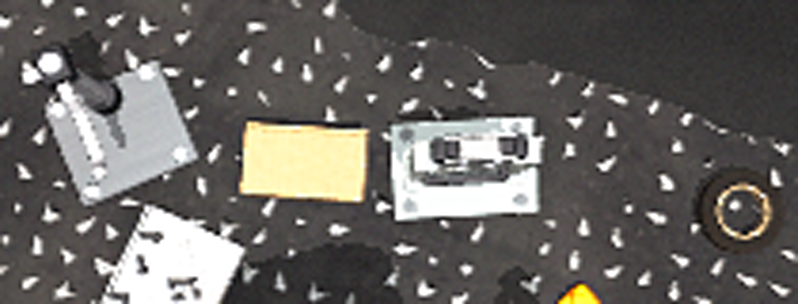

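View pics/side0c.png

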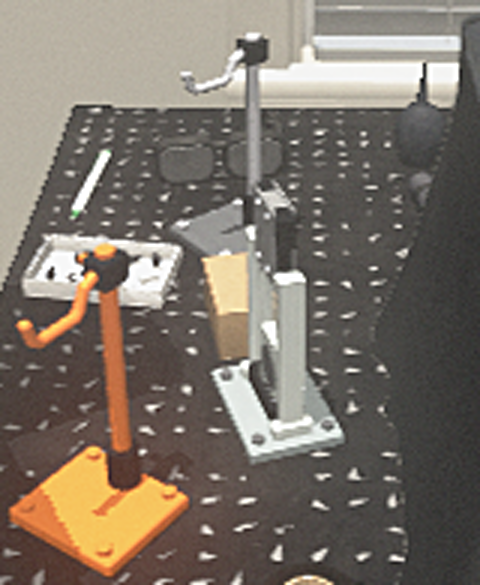

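```bash
cat > h.py <<'E'
import numpy as np, cv2
from bench import manip
def ray(c,u,v):
    V=np.array(c["view"]);R=V[:3,:3];o=-R.T@V[:3,3]
    d=R.T@np.array([(u-c["cx"])/c["fx"],(v-c["cy"])/c["fy"],1]);return o,d
def onz(c,u,v,z):
    o,d=ray(c,u,v);return o+d*(z-o[2])/d[2]
def tri(c1,p1,c2,p2):
    o1,d1=ray(c1,*p1);o2,d2=ray(c2,*p2)
    s=np.linalg.lstsq(np.c_[d1,-d2],o2-o1,rcond=None)[0]
    a=o1+s[0]*d1;b=o2+s[1]*d2;return (a+b)/2,np.linalg.norm(a-b)
def proj(c,p):
    V=np.array(c["view"]);q=V[:3,:3]@np.array(p)+V[:3,3];return np.array([c["fx"]*q[0]/q[2]+c["cx"],c["fy"]*q[1]/q[2]+c["cy"]])
def crop(im,x0,y0,x1,y1,f,name):
    # labelled grid every 10 px
    a=cv2.resize(im[y0:y1,x0:x1],None,fx=f,fy=f,interpolation=cv2.INTER_CUBIC)
    for x in range((x0+9)//10*10,x1,10):
        cv2.line(a,(int((x-x0+.5)*f),0),(int((x-x0+.5)*f),6),(0,0,255),1); cv2.putText(a,str(x),(int((x-x0+.5)*f)-10,16),0,.35,(0,255,255),1)
    for y in range((y0+9)//10*10,y1,10):
        cv2.line(a,(0,int((y-y0+.5)*f)),(6,int((y-y0+.5)*f)),(0,0,255),1); cv2.putText(a,str(y),(8,int((y-y0+.5)*f)+4),0,.35,(0,255,255),1)
    cv2.imwrite(name,a)
E
python3 - <<'E'
from h import *
t=cv2.imread("pics/top0.png"); s=cv2.imread("pics/side0.png")
crop(t,150,165,220,225,11,"pics/a1.png");crop(t,240,180,310,230,11,"pics/a2.png")
crop(s,215,115,290,275,3.7,"pics/a3.png")
crop(s,215,115,290,175,10,"pics/a4.png");crop(s,225,170,290,230,10,"pics/a5.png")
E
```

```text
(no output)
```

View pics/a1.png

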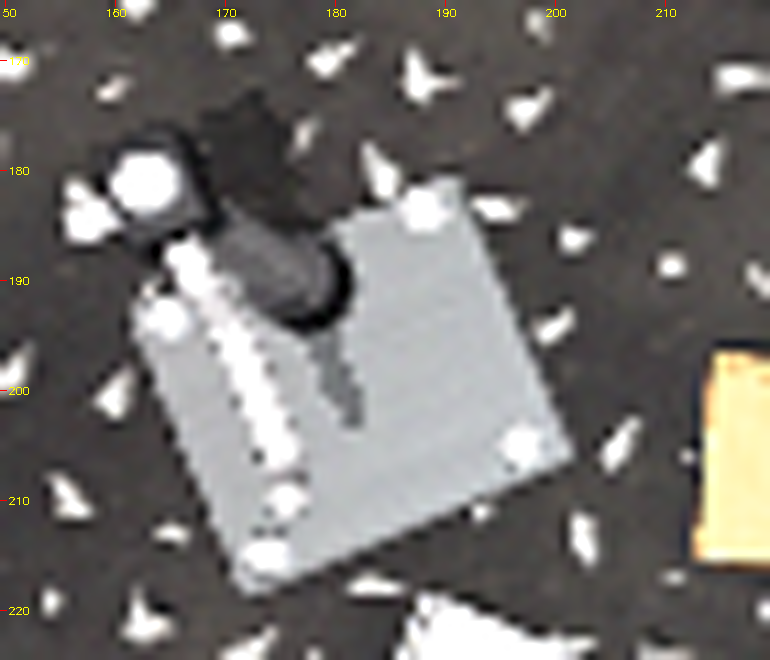

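View pics/a2.png

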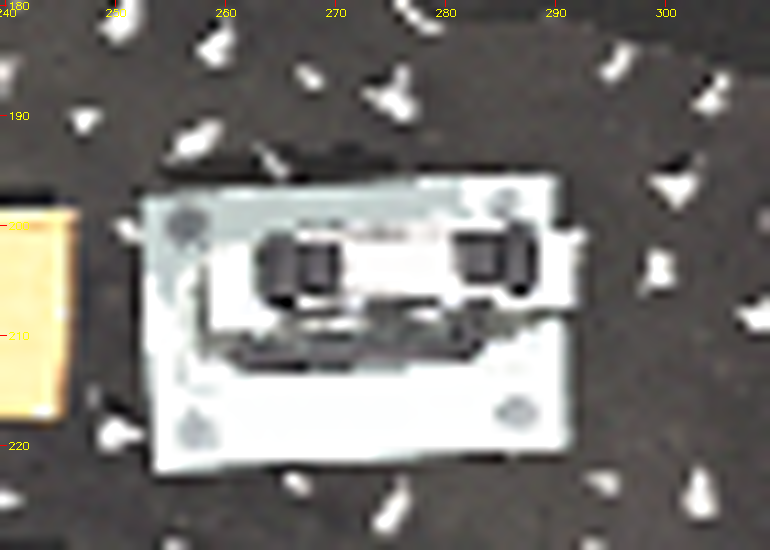

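View pics/a4.png

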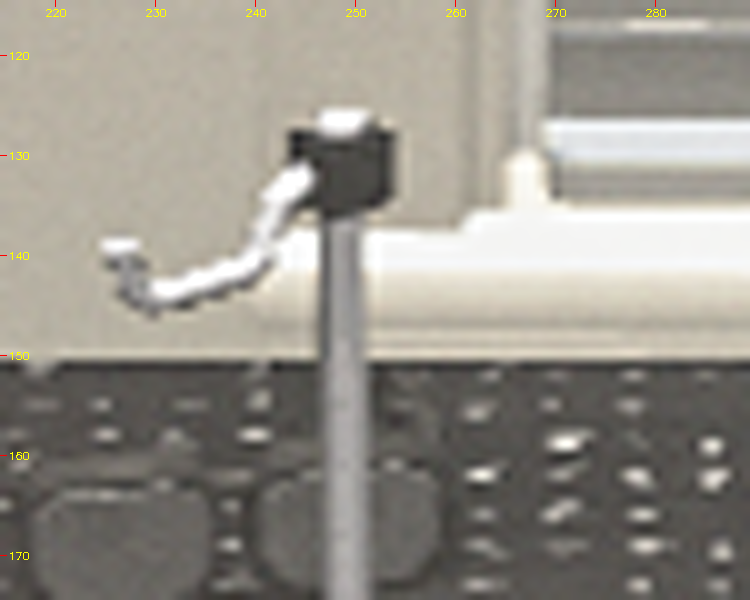

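View pics/a5.png

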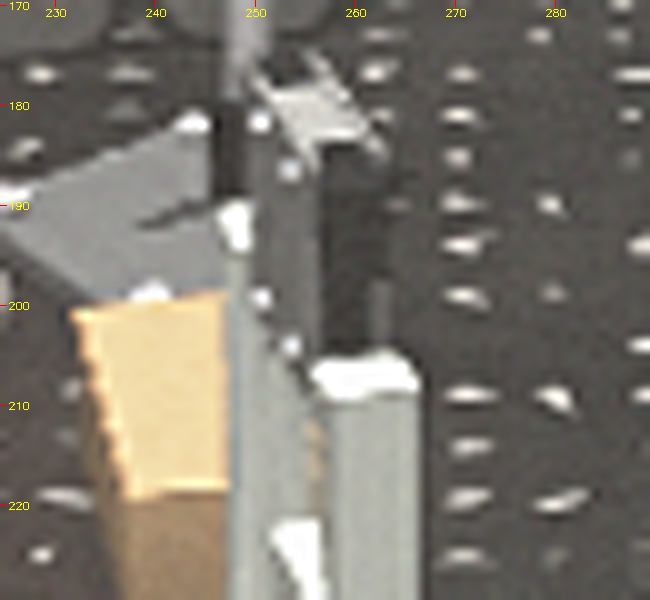

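```bash
python3 - <<'E'
from h import *
T=manip.get_calibration("top");S=manip.get_calibration("side")
np.set_printoptions(precision=4,suppress=True)
print("cam top",ray(T,0,0)[0],"side",ray(S,0,0)[0])
print("stand base z12:")
for p in [(190.5,181),(201,206),(172.3,218),(161.5,193),(188,183.5),(197,205),(173.5,215),(164.5,193.5)]: print(p,onz(T,*p,.012))
print("tip",tri(T,(175.5,209.7),S,(226.5,139.2)), onz(T,175.5,209.7,.181))
print("rod top",tri(T,(163,181),S,(248.8,126.5)), onz(T,163,181,.195))
print("wire at clamp exit",onz(T,166.5,187,.185))
print("dock base corners z10")
for p in [(252.7,197.5),(290,196),(291,220.5),(253.8,222.5)]: print(p,onz(T,*p,.01),onz(T,*p,.02)[:2])
print("head top z182 mid", onz(T,275.5,203.5,.182), "buttons outer", onz(T,262.8,204,.18),onz(T,288.6,203,.18))
print("upright tops", onz(T,257.5,205,.139),onz(T,292,203,.139))
print("tri head", tri(T,(275.5,203.5),S,(256.5,179.5)))
print("carton top", [onz(T,*p,.045)[:2] for p in [(214,197),(246,199),(245,217.5),(213,216)]])
print("tape", onz(T,345,220,.019))
# box
for p in [(257,128),(238,165),(392,212),(440,181)]: print("box",p,onz(T,*p,0)[:2])
print("boxtop", tri(T,(258,130),S,(357,235)),tri(T,(440,181),S,(512,240)))
for n,(a,b) in {"tip":((175.5,209.7),.181)}.items(): pass
E
```

```text
cam top [ 0.384  -0.0171  1.0489] side [ 0.2955 -0.7883  0.5835]
stand base z12:
(190.5, 181) [0.5301 0.1473 0.012 ]
(201, 206) [0.462  0.1157 0.012 ]
(172.3, 218) [0.4272 0.1921 0.012 ]
(161.5, 193) [0.4948 0.2249 0.012 ]
(188, 183.5) [0.523  0.1538 0.012 ]
(197, 205) [0.4644 0.1267 0.012 ]
(173.5, 215) [0.4355 0.1893 0.012 ]
(164.5, 193.5) [0.4936 0.2167 0.012 ]
tip (array([0.4394, 0.152 , 0.1792]), np.float64(3.829078961295214e-05)) [0.4393 0.1517 0.181 ]
rod top (array([0.5024, 0.1801, 0.1958]), np.float64(0.00022878704096268213)) [0.5026 0.1803 0.195 ]
wire at clamp exit [0.4904 0.1739 0.185 ]
dock base corners z10
(252.7, 197.5) [ 0.4893 -0.0249  0.01  ] [ 0.4883 -0.0248]
(290, 196) [ 0.4962 -0.1275  0.01  ] [ 0.4951 -0.1264]
(291, 220.5) [ 0.4289 -0.1313  0.01  ] [ 0.4284 -0.1302]
(253.8, 222.5) [ 0.4208 -0.0297  0.01  ] [ 0.4205 -0.0295]
head top z182 mid [ 0.4594 -0.0762  0.182 ] buttons outer [ 0.4577 -0.0472  0.18  ] [ 0.4616 -0.1065  0.18  ]
upright tops [ 0.4584 -0.0359  0.139 ] [ 0.4654 -0.1189  0.139 ]
tri head (array([ 0.4604, -0.0763,  0.184 ]), np.float64(0.002238432401421187))
carton top [array([0.4843, 0.078 ]), array([ 0.4813, -0.0069]), array([ 0.4321, -0.0057]), array([0.4339, 0.0788])]
tape [ 0.4336 -0.2773  0.019 ]
box (257, 128) [ 0.6886 -0.032 ]
box (238, 165) [0.5806 0.0186]
box (392, 212) [ 0.4602 -0.4135]
box (440, 181) [ 0.5511 -0.5507]
boxtop (array([ 0.7057, -0.0403, -0.0255]), np.float64(0.031554752505651706)) (array([ 0.5725, -0.4659,  0.2867]), np.float64(0.165736174307382))
```

```bash
python3 - <<'E'
from h import *
T=manip.get_calibration("top");S=manip.get_calibration("side")
print(tri(T,(258,132),S,(320,122)),tri(T,(440,181),S,(358,233)))
E
```

```text
(array([ 0.60355068, -0.0313467 ,  0.27529987]), np.float64(0.006902234377450737)) (array([ 0.50943383, -0.41023859,  0.27853609]), np.float64(0.0056484810684318525))
```

Call:
move_arm:
  delta_pos:
    - [0, 0, -0.1]
    - [-0.05, -0.07, -0.23]
    - [-0.12, -0.17, -0.23]
    - [-0.19, -0.28, -0.23]
    - [-0.27, -0.4, -0.23]
    - [-0.35, -0.52, -0.23]
    - [-0.43, -0.64, -0.23]
    - [-0.51, -0.75, -0.23]
    - [-0.58, -0.85, -0.23]
    - [-0.63, -0.92, -0.23]
    - [-0.65, -0.95, -0.23]
    - [-0.65, -0.95, -0.23]
  yaw: [0, 0.02, 0.04, 0.06, 0.08, 0.1, 0.12, 0.148, 0.148, 0.148, 0.148, 0.148]
  jaw: 85

```text
clock: 1.35
tool_pos: [0.3632, -0.2058, 0.3001]
eef_rot: [180.0, 0.0, -85.9]
ft_force: [-0.3, 0.0, 0.2]
gripper_width: 0.0847
```

```bash
cat >> h.py <<'E'
from scipy.spatial.transform import Rotation as Ro
def shares(target,yaw,st=None):
    st=st or manip.read_state()
    R=Ro.from_euler('xyz',st["eef_rot"],degrees=True)
    d=R.as_matrix().T@(np.array(target)-st["tool_pos"])
    dy=(yaw-st["eef_rot"][2]+180)%360-180
    return np.round(d/.3,3),round(-dy/90,3)
E
python3 - <<'E'
from h import *
print(manip.read_state()); print(shares([.46,-.077,.30],-86))
E
```

```text
{'clock': 1.35, 'joint_positions': array([-2.95408802e+01,  2.35313982e+00, -3.43208471e+00,  8.42357686e+01,
        3.27748362e-04,  1.46372831e+02]), 'joint_vel': array([-2.62572731, -0.19810809, -0.26703001,  0.02541356, -0.42405149,
       -1.85145719]), 'effort': array([ 3.23274627e+00, -5.25528252e+01,  4.89494812e+01, -3.95532092e-02,
        2.04799371e-01,  7.50590991e-01]), 'tool_pos': array([ 0.36320936, -0.20583413,  0.30013772]), 'eef_rot': array([ 1.79982701e+02,  1.18986124e-02, -8.59137133e+01]), 'ft_force': array([-0.31474235,  0.01359604,  0.20363267]), 'wrist_torque': array([ 0.00471371,  0.04779421, -0.01770826]), 'gripper_width': 0.08470805884547154}
(array([-0.405, -0.352,  0.   ]), np.float64(0.001))
```

Call:
move_arm:
  delta_pos:
    - [-0.06, -0.05, 0]
    - [-0.12, -0.1, 0]
    - [-0.18, -0.15, 0]
    - [-0.24, -0.2, 0]
    - [-0.3, -0.26, 0]
    - [-0.36, -0.31, 0]
    - [-0.405, -0.352, 0]
    - [-0.405, -0.352, 0]
    - [-0.405, -0.352, 0]
    - [-0.405, -0.352, 0]
    - [-0.405, -0.352, 0]
    - [-0.405, -0.352, 0]
  yaw: [-0.09, -0.18, -0.27, -0.36, -0.45, -0.54, -0.63, -0.72, -0.81, -0.9, -1.0, -1.0]

```text
clock: 2.55
tool_pos: [0.4594, -0.0792, 0.3002]
eef_rot: [180.0, 0.0, 4.1]
ft_force: [-0.3, -0.3, 0.5]
gripper_width: 0.0851
```

Call:
move_arm:
  delta_pos:
    - [0, 0, 0]
    - [0, 0, 0]
    - [0, 0, 0]
    - [0, 0, 0]
    - [0, 0, 0]
    - [0, 0, 0]
    - [0, 0, 0]
    - [0, 0, 0]
    - [0, 0, 0]
    - [0, 0, 0]
    - [0, 0, 0]
    - [0, 0, 0]
  yaw: [-0.09, -0.18, -0.27, -0.36, -0.45, -0.54, -0.63, -0.72, -0.81, -0.9, -1.0, -1.0]

```text
clock: 3.75
tool_pos: [0.4595, -0.0787, 0.3003]
eef_rot: [-180.0, 0.0, 93.9]
ft_force: [-0.2, 0.1, 0.8]
gripper_width: 0.0849
```

```bash
python3 - <<'E'
from h import *
s=manip.read_state();print(s["clock"],s["tool_pos"],s["eef_rot"],s["joint_positions"])
import pickle
W=manip.get_calibration("wrist");im=manip.capture("wrist")[:,:,::-1];cv2.imwrite("pics/w1.png",im);pickle.dump(W,open("w1.pkl","wb"))
E
```

```text
3.75 [ 0.459514   -0.07873723  0.30026593] [-1.79990431e+02  6.19893265e-03  9.38668684e+01] [-9.71754534e+00  8.15226061e+00  3.03429671e+00  8.48898812e+01
 -8.27301054e-03 -1.35844127e+01]
```

View pics/w1.png

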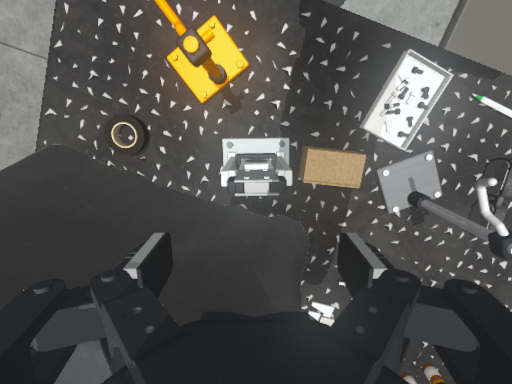

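```bash
python3 - <<'E'
from h import *
im=cv2.imread("pics/w1.png")
crop(im,215,130,300,200,9,"pics/b1.png");crop(im,370,145,512,260,5.5,"pics/b2.png")
E
```

```text
(no output)
```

View pics/b1.png

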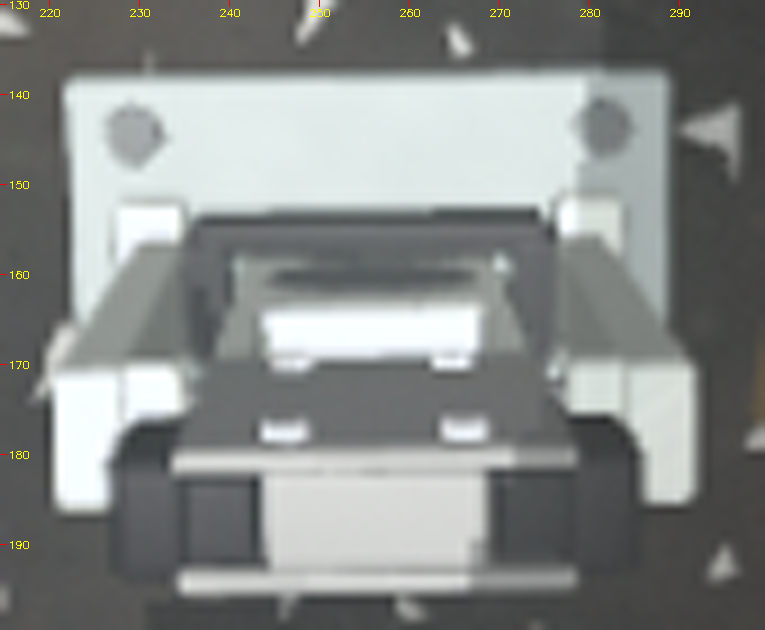

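View pics/b2.png

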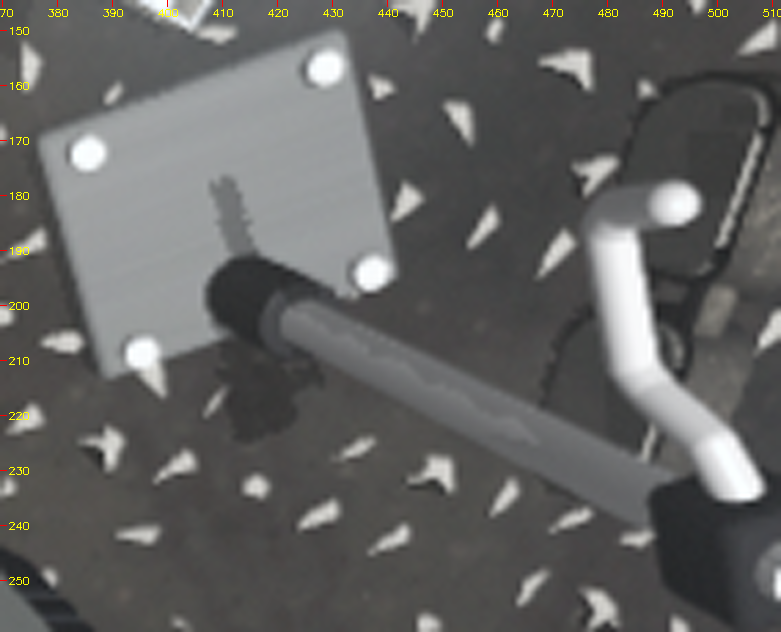

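```bash
python3 - <<'E'
from h import *
import pickle
np.set_printoptions(precision=4,suppress=True)
W=pickle.load(open("w1.pkl","rb"));T=manip.get_calibration("top")
print("cam",ray(W,0,0)[0])
for z in (.182,):
  P=[onz(W,*p,z)[:2] for p in [(233.3,180.8),(278.7,180.3),(234.3,194.2),(278.7,193.8)]]
  print(z,P,np.mean(P,0)); 
  a=P[0]-P[1]; b=P[2]-P[3]; print(np.linalg.norm(a),np.degrees(np.arctan2(-a[0],a[1])),np.degrees(np.arctan2(-b[0],b[1])))
print("btn outer", onz(W,226.7,187,.179)[:2],onz(W,285.4,186,.179)[:2])
print("upright outer corners z139",[onz(W,*p,.139)[:2] for p in [(220.5,170.5),(220.5,185.5),(292,170),(292,185)]])
print("dock base front corners", onz(W,221.5,138,.01)[:2],onz(W,289,137.5,.01)[:2])
print("tri head T-W",tri(W,(256.3,187.2),T,(275.5,203.5)))
print("tip",onz(W,493,181.5,.181),tri(W,(493,181.5),T,(175.5,209.7)))
print("seat wire: px 480-488 ", onz(W,482.5,190,.165),onz(W,485,213,.165))
print("base corners",[onz(W,*p,.012)[:2] for p in [(376.7,170),(432,150),(441.5,195),(388.5,213)]])
E
```

```text
cam [ 0.3931 -0.0828  0.4435]
0.182 [array([ 0.4535, -0.0992]), array([ 0.4501, -0.0556]), array([ 0.4669, -0.0976]), array([ 0.4635, -0.0544])] [ 0.4585 -0.0767]
0.04378831098876345 -175.48437309808997 -175.59619328480753
btn outer [ 0.4609 -0.1056] [ 0.456  -0.0482]
upright outer corners z139 [array([ 0.4527, -0.1167]), array([ 0.4699, -0.1161]), array([ 0.4468, -0.0374]), array([ 0.4639, -0.0357])]
dock base front corners [ 0.4272 -0.1314] [ 0.4194 -0.028 ]
tri head T-W (array([ 0.4599, -0.0766,  0.1759]), np.float64(0.0001004462932759912))
tip [0.4375 0.1519 0.181 ] (array([0.4384, 0.1518, 0.1809]), np.float64(0.0018055905156109779))
seat wire: px 480-488  [0.4498 0.1579 0.165 ] [0.4744 0.1676 0.165 ]
base corners [array([0.4602, 0.1147]), array([0.4233, 0.1944]), array([0.4936, 0.2264]), array([0.5298, 0.1469])]
```

```bash
python3 - <<'E'
from h import *
print(shares([.4588,-.0767,.147],94.4))
E
```

```text
(array([ 0.007, -0.002,  0.511]), np.float64(-0.009))
```

Call:
move_arm:
  delta_pos:
    - [0.007, -0.002, 0.08]
    - [0.007, -0.002, 0.17]
    - [0.007, -0.002, 0.26]
    - [0.007, -0.002, 0.34]
    - [0.007, -0.002, 0.41]
    - [0.007, -0.002, 0.46]
    - [0.007, -0.002, 0.49]
    - [0.007, -0.002, 0.505]
    - [0.007, -0.002, 0.511]
    - [0.007, -0.002, 0.511]
    - [0.007, -0.002, 0.511]
  yaw: [-0.009, -0.009, -0.009, -0.009, -0.009, -0.009, -0.009, -0.009, -0.009, -0.009, -0.009]

```text
clock: 4.9
tool_pos: [0.4593, -0.076, 0.1476]
eef_rot: [179.9, 0.0, 94.7]
ft_force: [0.6, -0.0, -0.3]
gripper_width: 0.0852
```

```bash
python3 - <<'E'
from h import *
s=manip.read_state();print(s["clock"],s["tool_pos"],s["eef_rot"],s["ft_force"])
im=manip.capture("wrist")[:,:,::-1];cv2.imwrite("pics/w2.png",im)
crop(manip.capture("side")[:,:,::-1],215,130,300,220,7,"pics/s2.png")
E
```

```text
4.9 [ 0.45934079 -0.07599186  0.14756562] [1.79949629e+02 1.38080959e-02 9.47444756e+01] [ 0.60427505 -0.04982    -0.33169881]
```

View pics/w2.png

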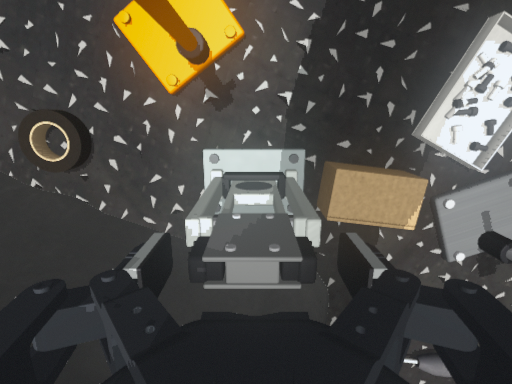

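View pics/s2.png

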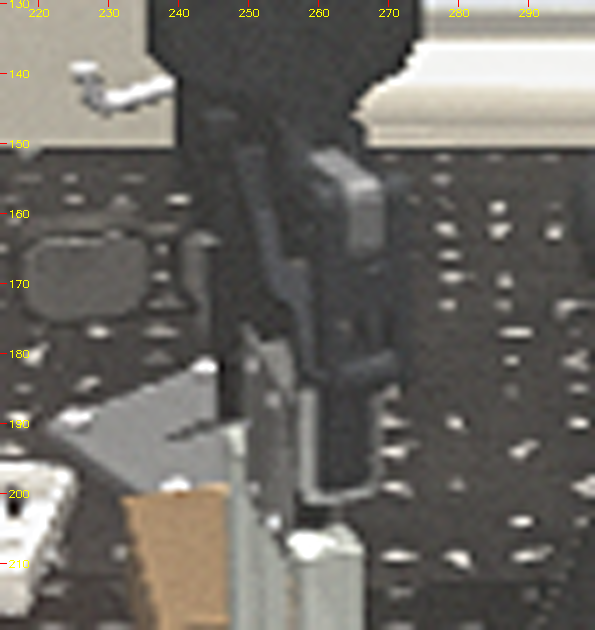

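Call:
move_arm:
  delta_pos:
    - [0, 0, 0]
    - [0, 0, 0]
    - [0, 0, 0]
    - [0, 0, 0]
    - [0, 0, 0]
    - [0, 0, 0]
    - [0, 0, 0]
    - [0, 0, 0]
    - [0, 0, 0]
    - [0, 0, 0]
    - [0, 0, 0]
    - [0, 0, 0]
  yaw: [0, 0, 0, 0, 0, 0, 0, 0, 0, 0, 0, 0]
  jaw: 36
  grip_force: 35

```text
clock: 6.2
tool_pos: [0.4594, -0.0763, 0.1476]
eef_rot: [179.9, 0.1, 94.8]
ft_force: [0.3, -2.4, 7.0]
gripper_width: 0.0432
```

```bash
python3 - <<'E'
from h import *
s=manip.read_state();print(s["clock"],s["tool_pos"],s["eef_rot"],s["ft_force"],s["wrist_torque"],s["gripper_width"])
im=manip.capture("wrist")[:,:,::-1];cv2.imwrite("pics/w3.png",im)
crop(manip.capture("side")[:,:,::-1],215,130,300,220,7,"pics/s3.png")
E
```

```text
6.2 [ 0.45944386 -0.07625991  0.1475938 ] [1.79932334e+02 5.20269457e-02 9.47692061e+01] [ 0.30778986 -2.43364885  7.02918586] [-0.49960979  0.1329041  -0.06007686] 0.04324421124907575
```

View pics/w3.png

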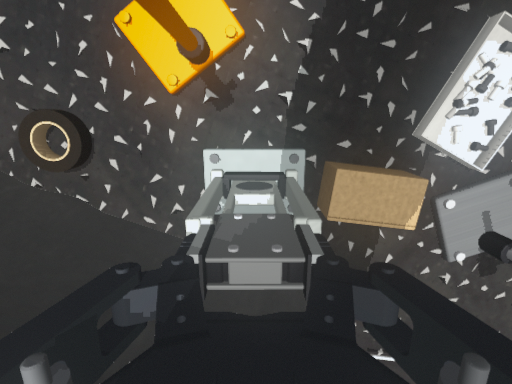

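View pics/s3.png

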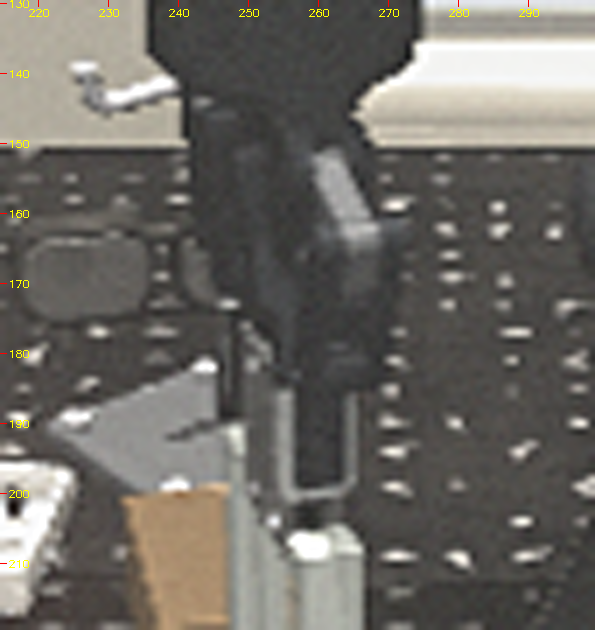

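Call:
move_arm:
  delta_pos:
    - [0, 0, -0.01]
    - [0, 0, -0.02]
    - [0, 0, -0.04]
    - [0, 0, -0.06]
    - [0, 0, -0.06]
  yaw: [0, 0, 0, 0, 0]

```text
clock: 6.8
tool_pos: [0.4594, -0.076, 0.166]
eef_rot: [179.9, 0.0, 94.8]
ft_force: [0.2, -0.1, -2.2]
gripper_width: 0.0431
```

Call:
move_arm:
  delta_pos:
    - [0, 0, -0.03]
    - [0, 0, -0.08]
    - [0, 0, -0.14]
    - [0, 0, -0.2]
    - [0, 0, -0.26]
    - [0, 0, -0.32]
    - [0, 0, -0.38]
    - [0, 0, -0.43]
    - [0, 0, -0.46]
    - [0, 0, -0.48]
    - [0, 0, -0.48]
    - [0, 0, -0.48]
  yaw: [0, 0, 0, 0, 0, 0, 0, 0, 0, 0, 0, 0]

```text
clock: 8.0
tool_pos: [0.4588, -0.0759, 0.3085]
eef_rot: [-180.0, -0.0, 94.8]
ft_force: [0.0, 0.0, -2.1]
gripper_width: 0.0435
```

```bash
python3 - <<'E'
from h import *
s=manip.read_state();print(s["clock"],s["tool_pos"],s["eef_rot"],s["ft_force"],s["gripper_width"])
im=manip.capture("side")[:,:,::-1];cv2.imwrite("pics/s4.png",im);crop(im,200,60,310,220,3.7,"pics/s4c.png")
np.set_printoptions(precision=3,suppress=True)
h=np.array([.4592,.1617]);a=np.radians(24.6);ux=np.array([np.cos(a),np.sin(a)])
print("pre",h-.07*ux, shares([*(h-.07*ux),.305],114.6))
E
```

```text
8.0 [ 0.458803   -0.07591239  0.30850793] [-1.79961152e+02 -9.40977692e-03  9.47801527e+01] [ 0.03543203  0.04150492 -2.09649647] 0.043518079701259024
pre [0.396 0.133] (array([ 0.71 , -0.152,  0.012]), np.float64(-0.22))
```

View pics/s4c.png

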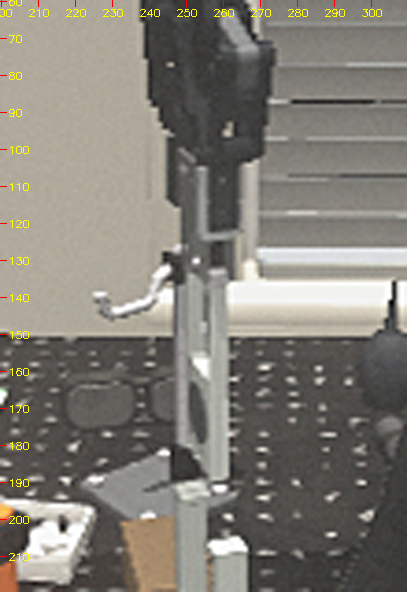

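Call:
move_arm:
  delta_pos:
    - [0.02, -0.01, 0.0]
    - [0.06, -0.02, 0.0]
    - [0.12, -0.03, 0.0]
    - [0.19, -0.05, 0.0]
    - [0.26, -0.07, 0.0]
    - [0.33, -0.08, 0.0]
    - [0.4, -0.09, 0.0]
    - [0.47, -0.11, 0.0]
    - [0.54, -0.12, 0.0]
    - [0.61, -0.13, 0.0]
    - [0.66, -0.14, 0.0]
    - [0.69, -0.15, 0.0]
    - [0.705, -0.152, 0.0]
    - [0.71, -0.152, 0.0]
    - [0.71, -0.152, 0.0]
    - [0.71, -0.152, 0.0]
  yaw: [0, -0.01, -0.03, -0.05, -0.07, -0.09, -0.11, -0.13, -0.15, -0.17, -0.19, -0.2, -0.21, -0.22, -0.22, -0.22]

```text
clock: 9.65
tool_pos: [0.3959, 0.1321, 0.309]
eef_rot: [-180.0, 0.0, 114.5]
ft_force: [0.2, -1.2, -2.4]
gripper_width: 0.0435
```

```bash
python3 - <<'E'
from h import *
s=manip.read_state();print(s["clock"],s["tool_pos"],s["eef_rot"],s["ft_force"],s["gripper_width"])
np.set_printoptions(precision=3,suppress=True)
h=np.array([.4592,.1617]);a=np.radians(24.6);ux=np.array([np.cos(a),np.sin(a)])
print(shares([*(h-.07*ux),.218],114.6))
E
```

```text
9.65 [0.39588554 0.13212523 0.30897724] [-1.79995220e+02  8.09686912e-03  1.14530514e+02] [ 0.17844682 -1.24685427 -2.36550582] 0.04353754991755184
(array([ 0.002, -0.   ,  0.303]), np.float64(-0.001))
```

Call:
move_arm:
  delta_pos:
    - [0.001, 0, 0.02]
    - [0.002, 0, 0.06]
    - [0.002, 0, 0.12]
    - [0.002, 0, 0.18]
    - [0.002, 0, 0.23]
    - [0.002, 0, 0.27]
    - [0.002, 0, 0.29]
    - [0.002, 0, 0.303]
    - [0.002, 0, 0.303]
    - [0.002, 0, 0.303]
    - [0.002, 0, 0.303]
  yaw: [0, 0, 0, 0, 0, 0, 0, 0, 0, 0, 0]

```text
clock: 10.75
tool_pos: [0.3958, 0.1331, 0.2185]
eef_rot: [180.0, 0.0, 114.6]
ft_force: [0.6, -0.2, -1.8]
gripper_width: 0.0432
```

```bash
python3 - <<'E'
from h import *
s=manip.read_state();print(s["clock"],s["tool_pos"],s["eef_rot"],s["ft_force"],s["gripper_width"])
im=manip.capture("side")[:,:,::-1];cv2.imwrite("pics/s5.png",im);crop(im,190,100,290,210,6,"pics/s5c.png")
im=manip.capture("wrist")[:,:,::-1];cv2.imwrite("pics/w5.png",im)
im=manip.capture("top")[:,:,::-1];cv2.imwrite("pics/t5.png",im);crop(im,140,160,240,240,7,"pics/t5c.png")
E
```

```text
10.75 [0.3957614  0.13314759 0.21853384] [1.79960451e+02 6.26210638e-03 1.14581443e+02] [ 0.64910101 -0.15220614 -1.78941797] 0.043157667818215915
```

View pics/s5c.png

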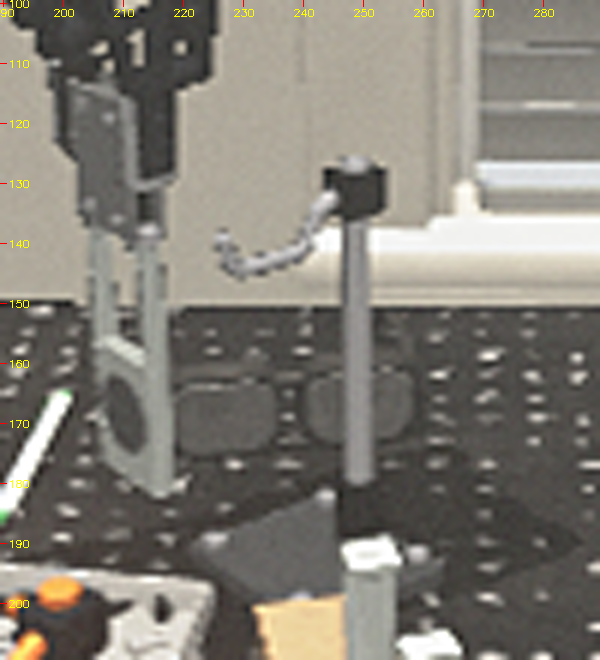

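View pics/w5.png

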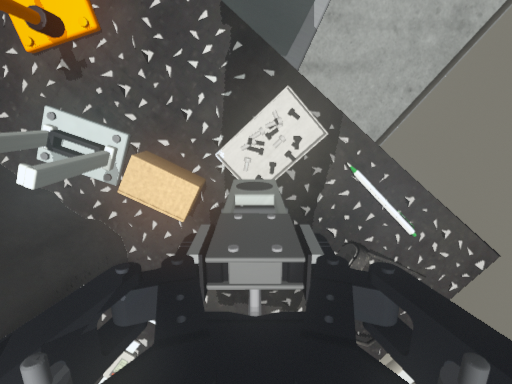

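View pics/t5c.png

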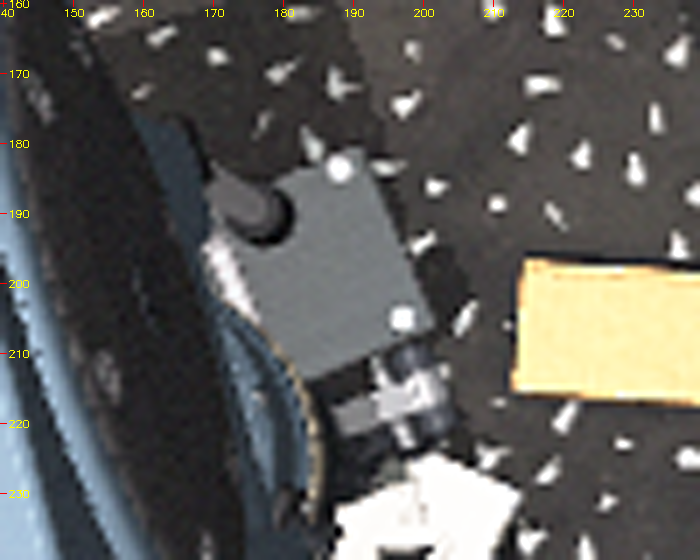

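```bash
python3 - <<'E'
from h import *
np.set_printoptions(precision=1,suppress=True)
S=manip.get_calibration("side");a=np.radians(24.6);ux=np.array([np.cos(a),np.sin(a),0]);uy=np.array([-np.sin(a),np.cos(a),0])
o=np.array([.3958,.1331,.2185-.1376])
for n,x,y,z in [("botfrontleft",-5,22,0),("botfront right",-5,-22,0),("bot back right",5,-22,0),("top fr l",-8,22,172),("top fr r",-8,-22,172),("sill r",-5,-16,60),("roof r",-8,-16,105),("roof l",-8,16,105),("head low?",-8,-22,105)]:
    print(n,proj(S,o+ux*x/1e3+uy*y/1e3+np.array([0,0,z/1e3])))
h=np.array([.4592,.1617,.165])
print("tip",proj(S,h-.023*ux+[0,0,.016]),"throat",proj(S,h))
E
python3 - <<'E'
import sys;sys.path.insert(0,'.')
from h import *
im=cv2.imread("pics/s5.png");crop(im,195,105,235,190,8,"pics/s5d.png")
E
```

```text
botfrontleft [206.1 177.1]
botfront right [215.5 183.7]
bot back right [218.9 182.5]
top fr l [200.  112.9]
top fr r [210.1 118.1]
sill r [212.7 161.1]
roof r [210.5 144.3]
roof l [203.4 140.2]
head low? [211.9 145.2]
tip [226.  138.5] throat [233.9 142.2]
```

View pics/s5d.png

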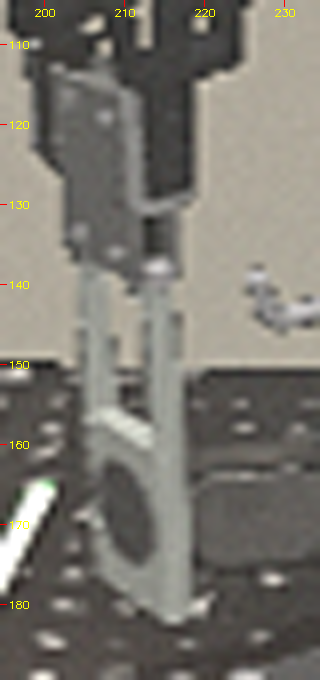

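Call:
move_arm:
  delta_pos:
    - [0, 0, 0.005]
    - [0, 0.01, 0.01]
    - [0, 0.03, 0.01]
    - [0, 0.05, 0.01]
    - [0, 0.07, 0.01]
    - [0, 0.09, 0.01]
    - [0, 0.11, 0.01]
    - [0, 0.13, 0.01]
    - [0, 0.15, 0.01]
    - [0, 0.16, 0.01]
    - [0, 0.16, 0.01]
    - [0, 0.16, 0.01]
  yaw: [0, 0, 0, 0, 0, 0, 0, 0, 0, 0, 0, 0]

```text
clock: 12.1
tool_pos: [0.4391, 0.153, 0.2151]
eef_rot: [-180.0, -0.0, 114.6]
ft_force: [0.1, 0.2, -2.4]
gripper_width: 0.0433
```

```bash
python3 - <<'E'
from h import *
s=manip.read_state();print(s["clock"],s["tool_pos"],s["eef_rot"],s["ft_force"],s["gripper_width"])
im=manip.capture("side")[:,:,::-1];cv2.imwrite("pics/s6.png",im);crop(im,205,100,265,190,6.6,"pics/s6c.png")
im=manip.capture("wrist")[:,:,::-1];cv2.imwrite("pics/w6.png",im);crop(im,190,170,320,330,3.7,"pics/w6c.png")
E
```

```text
12.1 [0.43906939 0.15302255 0.21507207] [-1.79989453e+02 -1.89041814e-04  1.14583279e+02] [ 0.1292488   0.16405318 -2.42152389] 0.043346977196360194
```

View pics/s6c.png

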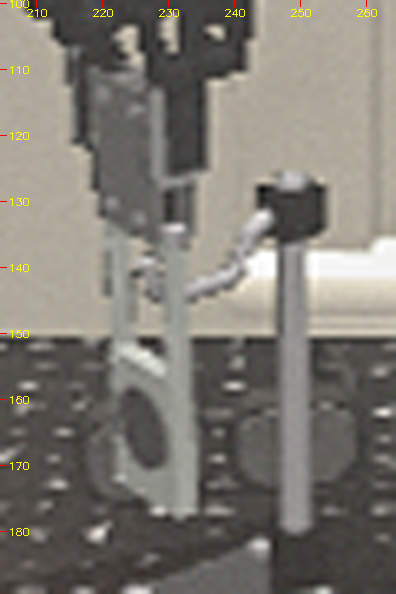

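View pics/w6c.png

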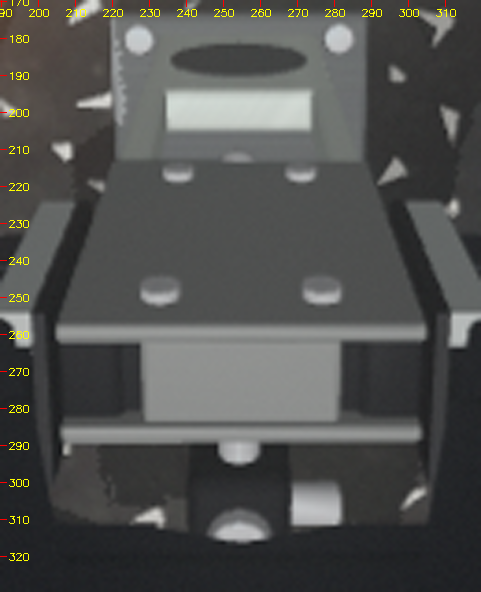

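Call:
move_arm:
  delta_pos:
    - [0, 0.01, 0]
    - [0, 0.025, 0]
    - [0, 0.045, 0]
    - [0, 0.06, 0]
    - [0, 0.072, 0]
    - [0, 0.074, 0]
    - [0, 0.074, 0]
    - [0, 0.074, 0]
  yaw: [0, 0, 0, 0, 0, 0, 0, 0]

```text
clock: 13.0
tool_pos: [0.4592, 0.1622, 0.2151]
eef_rot: [-180.0, 0.0, 114.6]
ft_force: [0.7, -0.8, -2.0]
gripper_width: 0.0438
```

```bash
python3 - <<'E'
from h import *
s=manip.read_state();print(s["clock"],s["tool_pos"],s["eef_rot"],s["ft_force"],s["gripper_width"])
im=manip.capture("side")[:,:,::-1];cv2.imwrite("pics/s7.png",im);crop(im,205,100,265,190,6.6,"pics/s7c.png")
im=manip.capture("wrist")[:,:,::-1];cv2.imwrite("pics/w7.png",im);crop(im,190,170,320,330,3.7,"pics/w7c.png")
E
```

```text
13.0 [0.45923829 0.1622423  0.21509683] [-1.79994156e+02  1.92711542e-04  1.14580600e+02] [ 0.73147729 -0.78031716 -1.96040743] 0.04381020042357789
```

View pics/s7c.png

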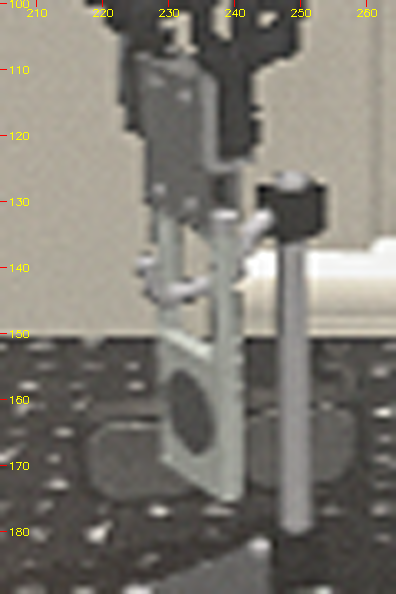

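View pics/w7c.png

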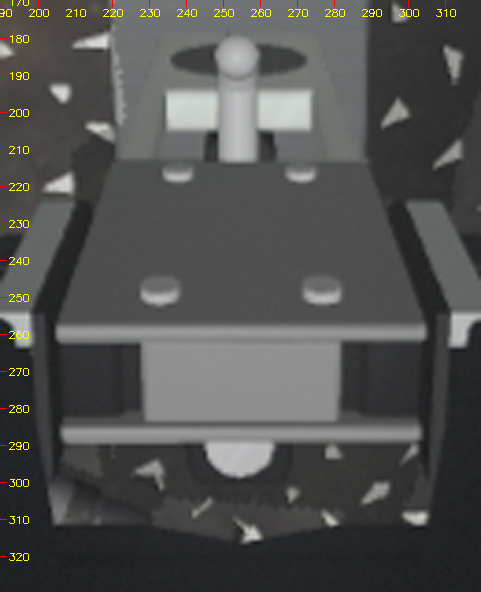

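Call:
move_arm:
  delta_pos:
    - [0, 0, 0.01]
    - [0, 0, 0.025]
    - [0, 0, 0.04]
    - [0, 0, 0.055]
    - [0, 0, 0.065]
    - [0, 0, 0.072]
    - [0, 0, 0.077]
    - [0, 0, 0.08]
    - [0, 0, 0.08]
  yaw: [0, 0, 0, 0, 0, 0, 0, 0, 0]

```text
clock: 14.0
tool_pos: [0.4593, 0.1623, 0.1911]
eef_rot: [-180.0, 0.0, 114.6]
ft_force: [-1.0, 0.9, -2.3]
gripper_width: 0.0434
```

Call:
move_arm:
  delta_pos:
    - [0, 0, 0.003]
    - [0, 0, 0.006]
    - [0, 0, 0.006]
  yaw: [0, 0, 0]

```text
clock: 14.3
tool_pos: [0.4595, 0.1624, 0.1896]
eef_rot: [180.0, 0.0, 114.6]
ft_force: [-0.7, 0.4, 1.9]
gripper_width: 0.0435
```

```bash
python3 - <<'E'
from h import *
s=manip.read_state();print(s["clock"],s["tool_pos"],s["ft_force"],s["gripper_width"])
im=manip.capture("side")[:,:,::-1];crop(im,205,100,265,190,6.6,"pics/s8c.png")
im=manip.capture("wrist")[:,:,::-1];crop(im,190,170,320,330,3.7,"pics/w8c.png")
print(manip.read_state()["ft_force"])
E
```

```text
14.3 [0.45954567 0.16235841 0.1896357 ] [-0.717185    0.36673629  1.93013535] 0.04352981676416428
[-6.05896609e-01  7.17458874e-04  4.08820486e+00]
```

View pics/s8c.png

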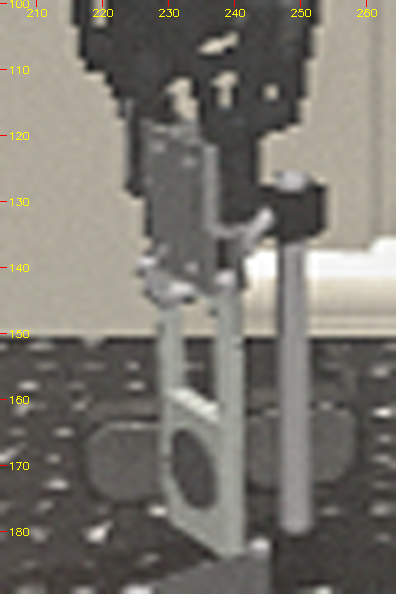

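View pics/w8c.png

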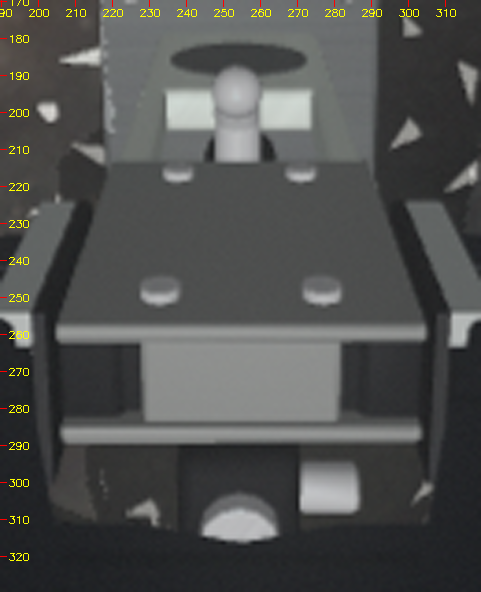

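Call:
move_arm:
  delta_pos:
    - [0, 0, 0]
    - [0, 0, 0]
    - [0, 0, 0]
    - [0, 0, 0]
    - [0, 0, 0]
    - [0, 0, 0]
    - [0, 0, 0]
    - [0, 0, 0]
    - [0, 0, 0]
    - [0, 0, 0]
    - [0, 0, 0]
    - [0, 0, 0]
  yaw: [0, 0, 0, 0, 0, 0, 0, 0, 0, 0, 0, 0]
  jaw: 85

```text
clock: 15.6
tool_pos: [0.4593, 0.1623, 0.1893]
eef_rot: [-180.0, -0.0, 114.6]
ft_force: [1.0, 0.6, 0.3]
gripper_width: 0.0848
```

```bash
python3 - <<'E'
from h import *
s=manip.read_state();print(s["clock"],s["tool_pos"],s["ft_force"],s["gripper_width"])
im=manip.capture("side")[:,:,::-1];crop(im,205,100,265,190,6.6,"pics/s9c.png")
im=manip.capture("wrist")[:,:,::-1];crop(im,150,170,360,330,3.7,"pics/w9c.png")
E
```

```text
15.6 [0.45933761 0.16228291 0.18930449] [0.97349293 0.58892545 0.33644137] 0.08475820494476838
```

View pics/s9c.png

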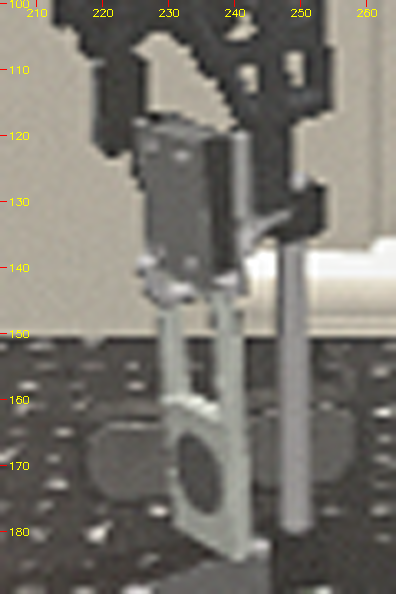

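View pics/w9c.png

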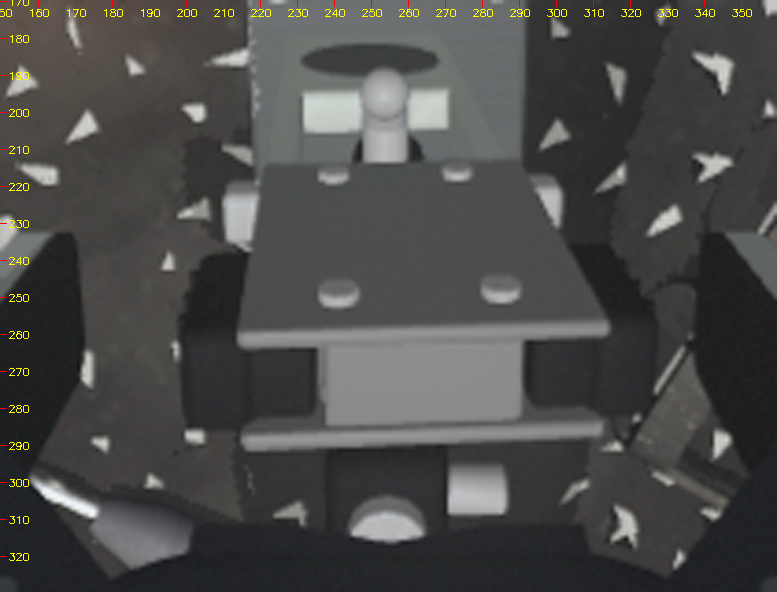

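Call:
move_arm:
  delta_pos:
    - [0, 0, -0.02]
    - [0, 0, -0.06]
    - [0, 0, -0.11]
    - [0, 0, -0.17]
    - [0, 0, -0.23]
    - [0, 0, -0.29]
    - [0, 0, -0.35]
    - [0, 0, -0.39]
    - [0, 0, -0.42]
    - [0, 0, -0.43]
    - [0, 0, -0.43]
    - [0, 0, -0.43]
    - [0, 0, -0.43]
    - [0, 0, -0.43]
    - [0, 0, -0.43]
    - [0, 0, -0.43]
    - [0, 0, -0.43]
    - [0, 0, -0.43]
    - [0, 0, -0.43]
    - [0, 0, -0.43]
  yaw: [0, 0, 0, 0, 0, 0, 0, 0, 0, 0, 0, 0, 0, 0, 0, 0, 0, 0, 0, 0]

```text
clock: 17.7
tool_pos: [0.4594, 0.1623, 0.3183]
eef_rot: [180.0, -0.0, 114.6]
ft_force: [0.0, 0.6, -0.2]
gripper_width: 0.085
```

```bash
cat > look.py <<'E'
import sys
from h import *
k=sys.argv[1]
s=manip.read_state();print(s["clock"],s["tool_pos"],s["ft_force"],s["gripper_width"])
im=manip.capture("side")[:,:,::-1];cv2.imwrite(f"pics/s{k}.png",im);crop(im,205,100,265,190,6.6,f"pics/s{k}c.png")
im2=manip.capture("wrist")[:,:,::-1];cv2.imwrite(f"pics/w{k}.png",im2)
im3=manip.capture("side")[:,:,::-1];d=cv2.absdiff(im,im3)[110:190,210:265];print("diff",d.max(),d.mean())
E
python3 look.py 10
```

```text
17.7 [0.45936054 0.16229621 0.31830992] [ 0.03732854  0.5999819  -0.17275112] 0.08495977186197534
diff 14 2.6041666666666665
```

View pics/s10c.png

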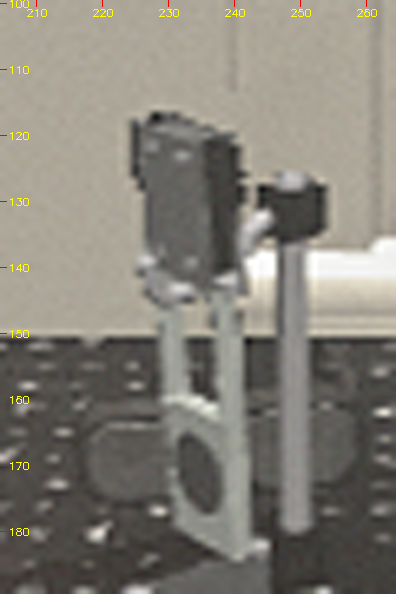

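View pics/w10.png

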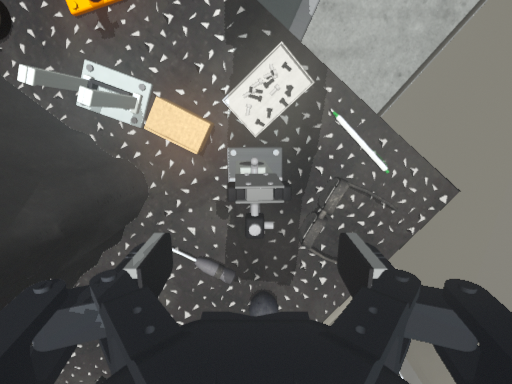

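Call:
move_arm:
  delta_pos:
    - [0, 0, 0]
    - [0, 0, 0]
    - [0, 0, 0]
    - [0, 0, 0]
    - [0, 0, 0]
    - [0, 0, 0]
    - [0, 0, 0]
    - [0, 0, 0]
    - [0, 0, 0]
    - [0, 0, 0]
  yaw: [0, 0, 0, 0, 0, 0, 0, 0, 0, 0]

```text
clock: 18.85
tool_pos: [0.4594, 0.1623, 0.3183]
eef_rot: [180.0, -0.0, 114.6]
ft_force: [-0.2, -0.3, 0.1]
gripper_width: 0.0851
```

```bash
python3 look.py 11; python3 - <<'E'
from h import *
a=cv2.imread("pics/s10.png");b=cv2.imread("pics/s11.png");d=cv2.absdiff(a,b)[110:190,210:265];print("1s diff",d.max(),d.mean())
w=cv2.imread("pics/w11.png");crop(w,220,140,295,245,5.6,"pics/w11c.png")
t=manip.capture("top")[:,:,::-1];cv2.imwrite("pics/t11.png",t);t0=cv2.imread("pics/top0.png")
s0=cv2.imread("pics/side0.png")
for n,(x0,y0,x1,y1) in dict(carton=(208,190,250,225),tape=(330,203,360,235),driver=(165,120,220,142)).items():
    print(n,cv2.absdiff(t,t0)[y0:y1,x0:x1].mean())
E
```

```text
18.85 [0.45935016 0.16230131 0.31832252] [-0.16681973 -0.34828746  0.12537116] 0.08505463195250386
diff 15 2.5667424242424244
1s diff 14 2.605227272727273
carton 5.88140589569161
tape 5.494791666666667
driver 9.056749311294766
```

View pics/w11c.png

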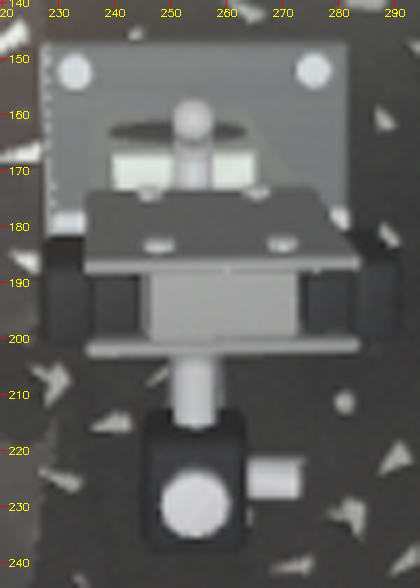

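View pics/t11.png

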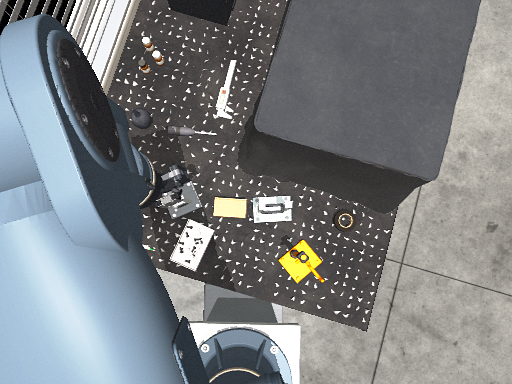

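```bash
python3 - <<'E'
from h import *
np.set_printoptions(precision=4,suppress=True)
W=manip.get_calibration("wrist");a=np.radians(24.6);ux=np.array([np.cos(a),np.sin(a)]);uy=np.array([-ux[1],ux[0]])
h=np.array([.4592,.1617])
def f(u,v,z):
    p=onz(W,u,v,z)[:2]-h; return np.array([p@ux,p@uy])*1e3
np.set_printoptions(precision=1)
print("head top corners",[f(*p,.224) for p in [(235,187),(283.5,186),(235.5,202),(283.5,201.5)]])
print("head lower front edge z~.160",f(236.5,174,.158),f(275.5,174,.158))
print("plate top/sill",f(239.5,170,.112),f(265.5,170,.112))
print("tip",f(254,161,.181),"wire near clamp",f(254.5,210,.185),"rod",f(254.5,229.5,.195))
E
```

```text
head top corners [array([ -6.5, -15.8]), array([-7.4, 27. ]), array([  7.4, -15.6]), array([ 6.9, 27.3])]
head lower front edge z~.160 [ -4.9 -18.6] [-4.8 24.8]
plate top/sill [ -0.8 -17.7] [-0.8 15.5]
tip [-22.9   0.9] wire near clamp [28.2  1.4] rod [46.   1.4]
```

```bash
python3 - <<'E'
from bench import manip
print(manip.job_done(), manip.read_state()["clock"])
E
```

```text
the job is handed in; nothing more can be done
the job is handed in; nothing more can be done
```

The blade is hanging on the steel hook stand and the job is handed in. The last clock reading was about 19 s of the 45 s allowed, and no verdict was reported.

**What I did:**
- I located the dock, blade and steel stand in the top, side and wrist views. The orange stand was left alone.
- I pinched both buttons in the dock with a 35 N grip and lifted the blade straight up; the wrist force showed only the blade's weight, about 2.2 N.
- I brought it in along the hook from the open end and lowered it until the wrist force turned upward. Then I opened the fingers and moved straight up about 130 mm.

**Last checks:**
- **Seating:** the wrist view puts the eye about 0 mm along the hook and about 2 mm across it, and the lowering stopped at the expected height.
- **Tilt:** the blade leans sideways about 0.06 rad, against a limit of 0.2 rad.
- **Stillness:** two side pictures about 1 s apart differ only by image noise. The pictures show both buttons out and the gripper clear.
- **Bystanders:** the carton and tape look unmoved. The driver's picture difference was slightly higher (9 against about 5.5), which I put down to changed lighting because it shows at the same pixels.

**Checks that disagreed:**
- **Head height:** one triangulation of the blade head in the dock came out about 6 mm low (176 mm against 182 mm).
- **Height before hooking:** the side view suggested the blade was 4 to 7 mm higher than I had worked out from the gripper. I lowered the approach by 3 mm as a compromise. The contact height on the hook then matched the gripper figure.

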